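# Stamp the warranty card

## Robot

A 6-joint arm with a two-finger parallel gripper is mounted at the origin on the work surface; the furniture and walls round the work are solid. World frame = base frame: x ahead of the robot, y to its left, z up, the work surface at z = 0. Lengths are in m, angles in rad, forces in N, time in s.
With the tool pointing down it reaches from about 0.425 to 0.95 m from the base axis. Payload 3.5 kg.
Tool frame: the origin (TCP) lies midway between the tips of the shut fingers; the grasp point (between the pads) lies 19 mm behind it; z points along the fingers, y is the line along which they close (so a half turn about z gives the same grasp; the last joint's range is limited). The gripper opens to 85 mm and grips with 20 to 120 N. Pads are 22 mm wide; open, the fingers measure 114 mm over their backs; the gripper's body (76 mm by 85 mm) begins 54 mm behind the grasp point. The pads swing forward as they close: fully open they stand 13 mm farther back than shut.
Start: joints at [-1.422, 0.286, 1.577, -0, 1.279, -0.15], TCP at [0.199, -0.645, 0.231] pointing down, gripper open.
Joint ranges: [-2.77, 2.77], [-0.9, 2.22], [0.21, 2.48], [-1.53, 4.67], [0.24, 2.81], [-2.84, 2.84]. Speed limits (rad/s): [2.79, 2.79, 3.14, 3.14, 3.14, 3.14].

## Interface

Orientations are given as a unit quaternion [x, y, z, w].
In Python, from plant import ctrl gives the robot as it stands.
- The arm moves only by the tool send_rows, never from a script. Its argument "series" is a list that holds one entry, the list of rows, each a list of 7 numbers: the shift along the tool's x, y, z in cm, then the turn, a rotation vector about the tool's x, y, z in rad, then the opening, from -1 (shut) to 1 (fully open). In form: [[[x, y, z, rx, ry, rz, jaw], ...]]. A call has 1 to 10 rows; each row shifts and turns the commanded pose from where the row before left it, along the tool's axes as they then stand; what a row does not reach is not made up. A row lasts 1/8 s, in which the tool goes at most 62.5 mm and 10.7 degrees, less where a joint would pass 70% of its speed; a pose out of reach is approached as far as the arm can. A call is refused whole if a number of a shift passes 6.25 or a number of a turn 0.188, either way. A call with a gripper value outside its range is refused whole. The fingers move at their own pace and stop on an object; "force" is the grip in N (left out, the last holds). Time passes only in rows, so rows that do not move let the fingers close. It gives the time, the measured TCP pose, the force, the opening and the grip force at its end, in the units of the state.
- ctrl.get_state(): the state, without advancing time (a new reading comes with each control period).
- ctrl.read_camera(name): name is "scene" or "top"; returns a dict with "img" (400x640x3 uint8, red, green, blue), "fx", "fy", "cx", "cy" (pixels), "k1" (the pictures are not rectified: a ray, as slopes to the right and down, at radius r is drawn at 1 + k1 r^2 times it, then the intrinsics apply), "R" (3x3) and "t" (3): a world point X has camera coordinates R X + t. Camera axes: x right, y down, z forward; pixel columns grow to the right and rows downward; lengths in m; the calibration is good to about 2 mm. A picture is of the moment at which its call begins. There is no depth.
- ctrl.sign_off(): hands the job in; it is judged then, once.
The state is a dict: "time": time; "qpos": joint angles; "dq": joint speeds; "joint_efforts": joint torques, N m; "eef_pos": TCP position; "tcp_rot": TCP orientation; "contact_force": force on the tool from outside, world axes, zero at the start; "wrist_torque": the same for the moment, N m; "opening": opening from 0.0 (shut) to 1.0 (fully open); "finger_force": force on a finger pad.
Only numpy, scipy, OpenCV 4.12 (cv2) and the standard library are available. Lean on these libraries where they do the work, as an engineer would, in place of code of your own. Each camera call takes 0.05 s, during which the arm holds its last target. There are 200 camera calls.

## Task

Take the blue-handled stamp out of the counter rack, lifting it just over the lip and drawing it forward out of its slot, and stamp the warranty card on the form board: stand it upright, centred and square in the empty stamp box, its white-labelled side towards the bottom edge of the card, and press it gently all the way down. Finish while you are still holding the stamp pressed down there. Do not press it anywhere else, and leave the other stamps and the things on the counter where they are.

Things in the scene. Friction and masses are not known exactly. Their poses are not given: they have to be found in the camera images.
- blue_stamp: self-inking stamp with a BLUE handle, 130 mm tall, 0.17 kg; hangs by its handle in one of the three rack slots, front to the open end. Origin: centre of the underside of its foot frame (spring extended); z up its axis, -x its front (white label). Foot frame 42 x 42 mm, z 0 to 34; black housing 50 x 50 mm, z 18 to 62; neck 12 mm thick, z 62 to 88; handle z 88 to 130 mm
- blue_stamp_handle (a point): centre of the blue bar handle, on the stamp's axis, 109 mm above the foot's underside: 30 mm thick along the stamp's x, 44 mm wide along y, 42 mm tall. Grip it from above across the 30 mm, one finger in front, one behind, fingertips at least 7 mm above the handle's underside to clear the rack's lip
- blue_stamp_front (a point): middle of the white label on the front (-x side) of the blue stamp's housing, 25 mm before its axis, 40 mm above the foot's underside
- blue_stamp_foot (a joint): how far handle and housing of the blue stamp are pushed down over its sprung steel foot frame, m: 0 extended, 0.012 all the way down, where the 30 x 30 mm print plate, centred inside the frame, meets the paper. The spring pushes back with 2.5 N at first, rising to 9 N at 12 mm; beyond that the force rises steeply
- red_stamp: the same stamp as the blue one, but with a RED handle; hangs in another slot; leave it there. Origin at the centre of the foot's underside, z up the stamp
- green_stamp: the same stamp as the blue one, but with a GREEN handle; hangs in another slot; leave it there. Origin at the centre of the foot's underside, z up the stamp
- stamp_rack: grey steel rack, fixed, 216 mm wide; origin on the counter below the middle hanging place, -x its front. Shelf plate 3 mm thick, top 111 mm up, slots 16 mm wide at y = -72, 0, 72 mm, open at the front edge x = -22 mm, ending at x = 10; stamps hang at x = 0. The front lip stands 4 mm proud; the housing can rise 23 mm below the plate: raise a stamp 6 to 18 mm, draw it level 80 mm to -x
- warranty_card: pale blue warranty card, fixed, 150 mm (x) x 105 mm (y), 2 mm thick, lying on a flat form board (3 mm thick); its surface is 5 mm above the counter. Origin at the middle of its underside; +x is its top edge (green block with a paw mark at the top left), -x its bottom edge with ruled lines
- stamp_box (a point): centre of the empty stamp box printed at the top right of the card, on its surface: 44 x 44 mm inside its dark lines, centre 37 mm from the card's top edge and 30.5 mm from its right edge; axes as the card's (-x towards the bottom edge of the card, z up)
- coin_roll_a: pink paper coin roll, 20 mm across, 41 mm tall, standing; a bystander. Origin at the centre of its underside
- coin_roll_b: buff paper coin roll, 24 mm across, 53 mm tall, standing; a bystander. Origin at the centre of its underside
- treat_tin: teal treat tin, 72 x 107 x 60 mm; a bystander. Origin at the centre of its underside
- note_block: green note block, 74 x 74 x 23 mm; a bystander. Origin at the centre of its underside
- tape_roll_2: yellowish tape roll, 86 mm across, 24 mm high, lying flat; a bystander. Origin at the centre of its underside

How it is judged:
By the outcome, as a careful person would: the job done as asked, in the order asked, and still so for the second after the job is handed in, while the arm keeps its last pose, push and grip.
It also fails if it takes over 46 s, if anything falls off the work surface, if the arm or the gripper's body presses on something with over 40 N, if the wrist force passes 120 N, or if a joint passes its speed limit or range.

## Working session

There is one attempt and no reset: what is moved stays moved. The work goes in short steps, Python scripts to look and compute and a tool call to move; the robot and the scene stay as the last step left them, time stands still between calls to the robot, and variables do not carry over. Pictures are saved under pics/ and viewed, at most 10 in all, crops included, and the job is handed in when it is done.

Besides the shell and the picture viewer there is one more tool, called after "Request:" in YAML: its name, and indented under it one key for each argument. send_rows: Moves the arm, as the interface text tells. Its arguments: {"type":"object","properties":{"series":{"type":"array"},"force":{"type":"number"}},"required":["series"]}

```bash
mkdir -p pics; cat > h.py <<'E'
import numpy as np, cv2
from plant import ctrl
def cam(n,save=None):
    d=ctrl.read_camera(n)
    if save: cv2.imwrite('pics/'+save,cv2.cvtColor(d['img'],cv2.COLOR_RGB2BGR))
    return d
def ray(d,u,v):
    x,y=(u-d['cx'])/d['fx'],(v-d['cy'])/d['fy']
    a,b=x,y
    for _ in range(20):
        s=1+d['k1']*(a*a+b*b); a,b=x/s,y/s
    R=np.array(d['R']);t=np.array(d['t'])
    w=R.T@np.array([a,b,1.]); return -R.T@t,w/np.linalg.norm(w)
def onz(d,u,v,z):
    o,w=ray(d,u,v); return o+w*(z-o[2])/w[2]
def proj(d,X):
    c=np.array(d['R'])@np.array(X)+np.array(d['t']); a,b=c[:2]/c[2]
    s=1+d['k1']*(a*a+b*b); return np.array([d['fx']*a*s+d['cx'],d['fy']*b*s+d['cy']])
def tri(d1,p1,d2,p2):
    o1,w1=ray(d1,*p1);o2,w2=ray(d2,*p2)
    k=np.linalg.lstsq(np.c_[w1,-w2],o2-o1,rcond=None)[0]
    a,b=o1+k[0]*w1,o2+k[1]*w2
    return (a+b)/2,np.linalg.norm(a-b)
E
python3 - <<'E'
from h import *
for n in('scene','top'):
    d=cam(n,n+'0.png'); print(n,{k:np.round(d[k],3).tolist() for k in d if k!='img'}); print(ray(d,320,200))
print(ctrl.get_state())
E
```

```text
scene {'fx': 498.069, 'fy': 498.069, 'cx': 316.349, 'cy': 197.859, 'k1': -0.041, 'R': [[-0.544, -0.839, -0.004], [-0.448, 0.294, -0.845], [0.71, -0.458, -0.536]], 't': [0.276, 0.308, 0.948]}
(array([-0.38479626,  0.57524463,  0.76865733]), array([ 0.70360503, -0.46285507, -0.5391708 ]))
top {'fx': 478.423, 'fy': 478.423, 'cx': 314.086, 'cy': 197.538, 'k1': 0.024, 'R': [[-0.014, -1.0, -0.005], [-0.998, 0.015, -0.056], [0.056, 0.004, -0.998]], 't': [0.022, 0.474, 1.486]}
(array([0.39002104, 0.00885776, 1.51033859]), array([ 0.05070417, -0.0082954 , -0.99867926]))
{'time': 0.1, 'qpos': array([-1.42201591e+00,  2.87114675e-01,  1.57804479e+00,  8.81849741e-06,
        1.27862649e+00, -1.49999036e-01]), 'dq': array([ 0.00049334, -0.00184146, -0.00477949,  0.00083797, -0.00098676,
       -0.00035752]), 'joint_efforts': array([ 1.17111045e-03, -4.07300591e+01, -2.93698722e+01, -1.21444664e-04,
        3.45877444e-03,  1.56107285e-05]), 'eef_pos': array([ 0.19862905, -0.64447975,  0.23005276]), 'tcp_rot': array([ 9.88861687e-01,  1.48833335e-01,  4.88919162e-06, -1.09664683e-03]), 'contact_force': array([ 0.5982127 , -0.30433763, -0.46754593]), 'wrist_torque': array([-0.01573457,  0.00732289,  0.03318264]), 'finger_force': 0.0, 'opening': 0.9992383164814116}
```

View pics/scene0.png

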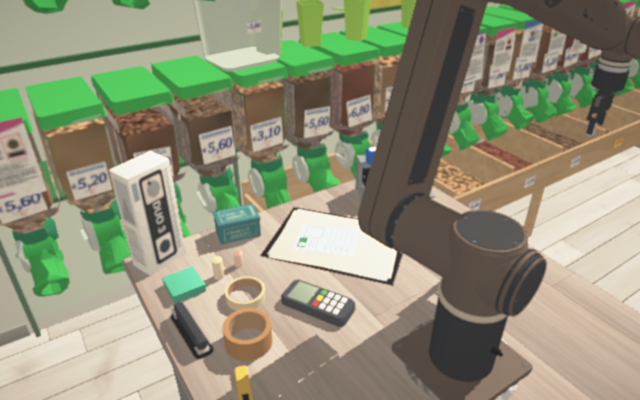

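View pics/top0.png

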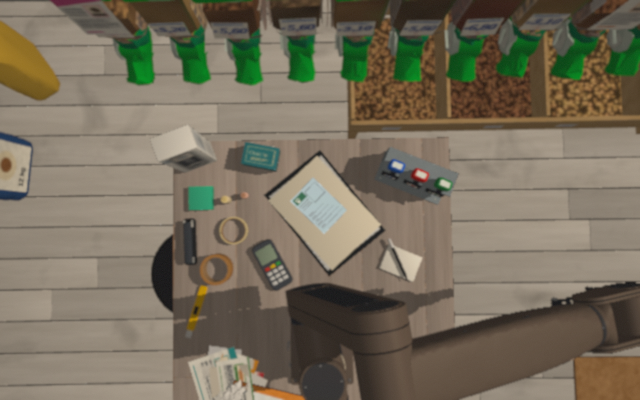

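The scene view shows the card at (325,240), with the blue handle at (370,157) partly hidden by the arm. The top view shows the rack at (415,175), with blue at (397,166), red at (420,175) and green at (443,185). The card is at (320,205) with its paw block at (300,198).

```bash
cat > m.py <<'E'
from h import *
d=cam('top'); im=d['img']
hsv=cv2.cvtColor(im,cv2.COLOR_RGB2HSV)
roi=np.zeros(im.shape[:2],np.uint8); roi[145:205,370:462]=255
for n,lo,hi in(('blue',105,130),('red',170,180),('green',55,85)):
    m=cv2.inRange(hsv,(lo,110,50),(hi,255,255))&roi
    c=max(cv2.findContours(m,0,2)[0],key=cv2.contourArea)
    M=cv2.moments(c); u,v=M['m10']/M['m00'],M['m01']/M['m00']
    r=cv2.minAreaRect(c)
    print(n,u,v,cv2.contourArea(c),r,onz(d,u,v,.153),[onz(d,*p,.153)[:2].round(4).tolist() for p in cv2.boxPoints(r)])
a=cv2.resize(im[140:210,370:465],None,fx=6,fy=6,interpolation=cv2.INTER_CUBIC)
b=cv2.resize(im[165:245,280:375],None,fx=6,fy=6,interpolation=cv2.INTER_CUBIC)
cv2.imwrite('pics/a.png',a[:,:,::-1]); cv2.imwrite('pics/b.png',b[:,:,::-1])
E
python3 m.py
```

```text
blue 394.25396825396825 168.06666666666666 52.5 ((395.9949035644531, 166.3865966796875), (15.737865447998047, 11.87955093383789), 23.96249008178711) [ 0.5468508  -0.21514662  0.153     ] [[0.5456, -0.1928], [0.5765, -0.2072], [0.5575, -0.2476], [0.5267, -0.2332]]Traceback (most recent call last):
  File "m.py", line 7, in <module>
    c=max(cv2.findContours(m,0,2)[0],key=cv2.contourArea)
ValueError: max() iterable argument is empty
```

```bash
sed -i "s/'red',170,180/'red',165,180/; s/(lo,110,50)/(lo,90,40)/; s/    c=max/    if not m.any(): print(n,'none',); continue\n    c=max/" m.py; python3 m.py; python3 - <<'E'
import cv2
i=cv2.imread('pics/top0.png')
print(i[170:180:2,416:424:2].tolist())
E
```

```text
blue 396.13496932515335 165.91206543967277 163.0 ((396.0517272949219, 166.12069702148438), (16.526885986328125, 12.4415864944458), 21.801406860351562) [ 0.55293125 -0.22063416  0.153     ] [[0.545, -0.1918], [0.5779, -0.2057], [0.5596, -0.2489], [0.5268, -0.235]]
[[[64, 70, 158], [124, 135, 195], [87, 97, 187], [70, 76, 168]], [[110, 123, 179], [174, 194, 203], [170, 190, 204], [152, 170, 201]], [[140, 155, 193], [179, 198, 205], [183, 203, 206], [183, 203, 207]], [[75, 84, 161], [127, 141, 186], [164, 181, 196], [183, 202, 207]], [[23, 27, 113], [34, 38, 131], [70, 77, 152], [116, 126, 180]]]Traceback (most recent call last):
  File "m.py", line 9, in <module>
    M=cv2.moments(c); u,v=M['m10']/M['m00'],M['m01']/M['m00']
                          ~~~~~~~~^~~~~~~~~
ZeroDivisionError: float division by zero
```

```bash
sed -i "s/'red',165,180/'red',0,8/" m.py; python3 m.py
```

```text
blue 396.1036585365854 165.92174796747966 164.0 ((396.1379089355469, 166.15516662597656), (16.341190338134766, 12.4415864944458), 21.801406860351562) [ 0.55290493 -0.22054456  0.153     ] [[0.5448, -0.1923], [0.5777, -0.2062], [0.5596, -0.2489], [0.5268, -0.235]]
red 419.51746931067044 175.09537299339 176.5 ((419.45001220703125, 175.15000915527344), (17.39252471923828, 12.649110794067383), 18.43494987487793) [ 0.52566069 -0.28631221  0.153     ] [[0.5167, -0.2568], [0.5508, -0.269], [0.5343, -0.3154], [0.5003, -0.3031]]
green 439.13405797101444 185.0108695652174 46.0 ((442.81036376953125, 184.22413635253906), (16.526884078979492, 11.698805809020996), 21.801406860351562) [ 0.49655805 -0.3410217   0.153     ] [[0.4923, -0.3235], [0.5231, -0.3366], [0.5049, -0.3795], [0.4742, -0.3663]]
```

View pics/a.png

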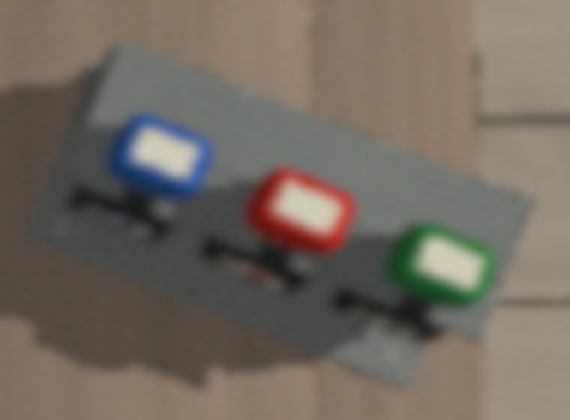

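View pics/b.png

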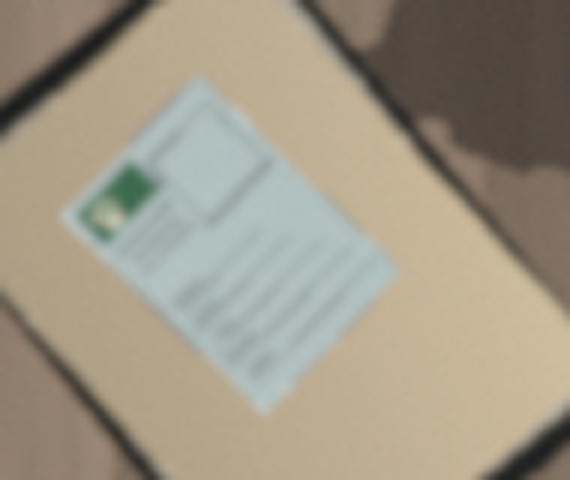

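Crop a shows three handles with white top labels (blue's is near (397.5,165.5) full-frame) and the rack front facing lower left. Crop b shows the card turned about 45°, with its top edge at upper left and the stamp box centred near (315,192).

```bash
cat > m2.py <<'E'
from h import *
d=cam('top'); im=d['img']; K=8
big=cv2.resize(im,None,fx=K,fy=K,interpolation=cv2.INTER_CUBIC); up=lambda p:(np.array(p)+.5)/K-.5
hsv=cv2.cvtColor(big,cv2.COLOR_RGB2HSV)
def cs(m,x0,y0,x1,y1):
    r=np.zeros_like(m); r[y0*K:y1*K,x0*K:x1*K]=m[y0*K:y1*K,x0*K:x1*K]
    return sorted(cv2.findContours(r,0,2)[0],key=cv2.contourArea)[::-1]
P=[]
w=cv2.inRange(big,(140,140,125),(255,255,255))
for n,x,y in(('b',397.5,165.5),('r',421,174.5),('g',444.5,184)):
    c=cs(w,int(x-6),int(y-6),int(x+7),int(y+7))[0]; r=cv2.minAreaRect(c); q=onz(d,*up(r[0]),.153); P.append(q)
    print(n,up(r[0]).round(2),np.array(r[1])/K,r[2],q.round(4))
P=np.array(P); print('spacing',np.linalg.norm(np.diff(P,axis=0),axis=1))
v=P[0]-P[2]; yaw=np.arctan2(-v[0],v[1]); print('rack yaw (y axis from green to blue)',yaw,np.degrees(yaw))
# card: blue>=red pale
b=big.astype(int); m=((b[...,2]-b[...,0]>2)&(b[...,1]>110)).astype(np.uint8)*255
m=cv2.morphologyEx(m,cv2.MORPH_CLOSE,np.ones((41,41)))
c=cs(m,285,172,352,240)[0]; r=cv2.minAreaRect(c); C=np.array([onz(d,*up(p),.005) for p in cv2.boxPoints(r)])
px=np.array([up(p) for p in cv2.boxPoints(r)]); print(px.round(1).tolist(),C.round(4).tolist(),np.linalg.norm(np.diff(C,axis=0),axis=1))
ctr=C.mean(0); tl=C[px[:,0].argmin()]; br=C[px[:,0].argmax()]; tr=C[px[:,1].argmin()]; bl=C[px[:,1].argmax()]
ex=(tl+tr-bl-br); ex/=np.linalg.norm(ex); ey=np.array([-ex[1],ex[0],0]); ey2=(tl+bl-tr-br);ey2/=np.linalg.norm(ey2)
print('card yaw',np.arctan2(ex[1],ex[0]),np.arctan2(-ey2[0],ey2[1]),'centre',ctr)
box=ctr+ex*(75-37)*1e-3-ey*(52.5-30.5)*1e-3; print('box from card',box)
# box lines directly
g=cv2.cvtColor(big,cv2.COLOR_RGB2GRAY); u,v=proj(d,box); print('px',u,v)
bg=cv2.blur(g,(161,161)); 
s=np.arange(-34,34.1,.25)*1e-3; g32=cv2.GaussianBlur(g,(0,0),4)
for nm,e,o in(('x',ex,ey),('y',ey,ex)):
    pr=np.mean([[g32[tuple(((np.array(proj(d,box+e*a+o*k))+.5)*K-.5).round().astype(int)[::-1])] for a in s] for k in np.linspace(-.012,.012,13)],0)
    for lo,hi in((-30,-15),(15,30)):
        k=(s>=lo/1e3)&(s<=hi/1e3); print(nm,s[k][pr[k].argmin()]*1e3,pr[k].min().round(1),pr[k].max().round(1))
st=ctrl.get_state();print(st['time'],st['eef_pos'])
E
python3 m2.py
```

```text
b [396.98 164.99] [10.28995705  6.00697184] 21.317913055419922 [ 0.5555 -0.2231  0.153 ]
r [420.91 174.14] [10.24950981  5.94070673] 23.629375457763672 [ 0.5283 -0.2903  0.153 ]
g [444.66 183.34] [10.5045166   6.17140341] 23.198591232299805 [ 0.5011 -0.3568  0.153 ]
spacing [0.07253233 0.07179888]
rack yaw (y axis from green to blue) -0.3867726825257521 -22.16044233967888
[[290.1000061035156, 200.60000610351562], [312.5, 177.39999389648438], [346.0, 209.8000030517578], [323.6000061035156, 233.0]] [[0.466, 0.0905, 0.005], [0.5383, 0.0188, 0.005], [0.4343, -0.0851, 0.005], [0.3626, -0.0134, 0.005]] [0.10180159 0.14696279 0.10137351]
card yaw 0.7865249406520674 0.7872186978825447 centre [0.45032492 0.00272397 0.005     ]
box from card [0.49273856 0.01408548 0.005     ]
px 314.2513298275873 191.757604378936
x -22.5 167.2 186.2
x 22.0 172.8 186.2
y -22.25 178.5 186.5
y 30.0 166.6 186.8
0.3 [ 0.19872715 -0.64483437  0.23081785]
```

```bash
cat >> h.py <<'E'
from scipy.spatial.transform import Rotation as Rt
def goal(p,yaw):  # tool y = stamp x(yaw), tool x = stamp y, z down -> remaining delta in current tool axes
    s=ctrl.get_state(); Rc=Rt.from_quat(s['tcp_rot'])
    c,n=np.cos(yaw),np.sin(yaw); Rg=Rt.from_matrix(np.array([[-n,c,0],[c,n,0],[0,0,-1]]))
    print('t',s['time'],'pos',np.round(s['eef_pos'],4),'d cm',(100*Rc.inv().apply(np.array(p)-s['eef_pos'])).round(2),'in goal axes',(100*Rg.inv().apply(np.array(p)-s['eef_pos'])).round(2),'rot',(Rc.inv()*Rg).as_rotvec().round(4),'F',np.round(s['contact_force'],2),'op',round(s['opening'],3),'ff',round(s['finger_force'],1),'q',np.round(s['qpos'],2))
E
python3 -c "
from h import *
goal([.5555,-.2231,.231],-.387)"
```

```text
t 0.3 pos [ 0.1987 -0.6448  0.2308] d cm [ 4.651e+01 -2.980e+01  1.000e-02] in goal axes [ 5.252e+01  1.712e+01 -2.000e-02] rot [-8.000e-04 -5.000e-04 -8.849e-01] F [ 0.14  0.35 -0.3 ] op 0.996 ff 0.0 q [-1.42  0.29  1.58  0.    1.28 -0.15]
```

Request:
send_rows:
  series:
    - [[0, 0, 0, 0, 0, -0.177, 1], [0, 0, 0, 0, 0, -0.177, 1], [0, 0, 0, 0, 0, -0.177, 1], [0, 0, 0, 0, 0, -0.177, 1], [0, 0, 0, 0, 0, -0.177, 1]]
  force: 40

```text
time: 0.92
eef_pos: [0.1987, -0.645, 0.2312]
tcp_rot: [0.828, 0.56, 0.0, -0.0]
contact_force: [0.5, 0.2, 0.7]
opening: 1.001
finger_force: 0.0
```

Request:
send_rows:
  series:
    - [[4, 1.3, 0, 0, 0, 0, 1], [5, 1.65, 0, 0, 0, 0, 1], [5.5, 1.8, 0, 0, 0, 0, 1], [5.5, 1.8, 0, 0, 0, 0, 1], [5.5, 1.8, 0, 0, 0, 0, 1], [5.5, 1.8, 0, 0, 0, 0, 1], [5.5, 1.8, 0, 0, 0, 0, 1], [5.5, 1.8, 0, 0, 0, 0, 1], [5, 1.65, 0, 0, 0, 0, 1], [4, 1.3, 0, 0, 0, 0, 1]]

```text
time: 2.17
eef_pos: [0.547, -0.2339, 0.2315]
tcp_rot: [0.83, 0.558, 0.0, 0.0]
contact_force: [1.3, -0.2, -0.4]
opening: 0.998
finger_force: 0.0
```

```bash
python3 -c "
from h import *
goal([.5555,-.2231,.231],-.387)
cam('scene','s1.png')
i=cv2.imread('pics/s1.png');cv2.imwrite('pics/s1c.png',cv2.resize(i[60:260,270:520],None,fx=3,fy=3))"
```

```text
t 2.175 pos [ 0.547  -0.2339  0.2315] d cm [1.32 0.38 0.05] in goal axes [1.32 0.38 0.05] rot [0.0004 0.     0.0013] F [ 1.3  -0.24 -0.4 ] op 0.998 ff 0.0 q [-0.57  0.11  1.78  0.    1.25 -0.19]
```

View pics/s1c.png

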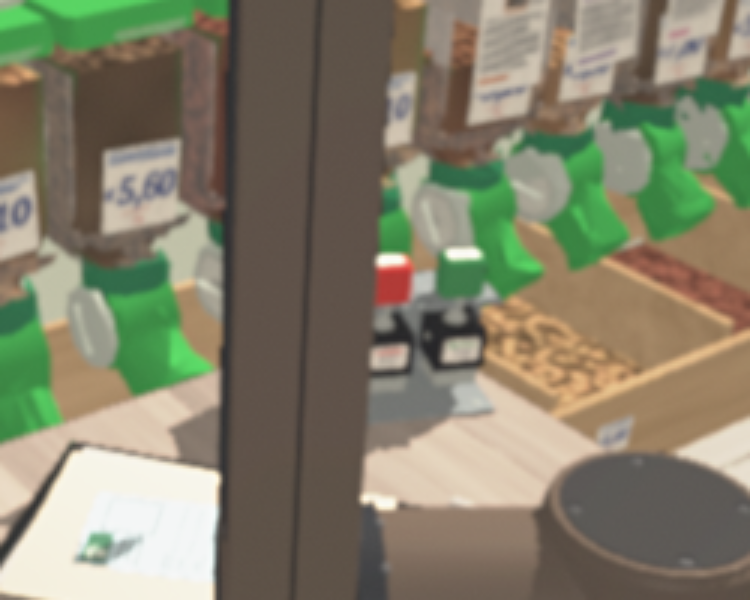

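The arm hides the blue stamp here. The green stamp's white top is visible at about (424,145) full-frame, so I'll use it to cross-check height and position between the two cameras.

Request:
send_rows:
  series:
    - [[0, 0, 0, 0, 0, 0, 1], [0, 0, 0, 0, 0, 0, 1], [0, 0, 0, 0, 0, 0, 1]]

```text
time: 2.6
eef_pos: [0.5452, -0.2369, 0.2313]
tcp_rot: [0.83, 0.557, -0.0, -0.0]
contact_force: [-0.3, 0.2, 0.6]
opening: 1.0
finger_force: 0.0
```

```bash
python3 -c "
from h import *
goal([.5555,-.2231,.231],-.387)
a=cam('scene');b=cam('top')
i=a['img'];K=4;w=cv2.resize(i[135:155,412:436],None,fx=K,fy=K,interpolation=cv2.INTER_CUBIC)
m=cv2.inRange(w,(150,150,140),(255,255,255));n,l,s,c=cv2.connectedComponentsWithStats(m)
for k in range(1,n):
  p=(c[k]+.5)/K-.5+[412,135];print(s[k][4],p,tri(a,p,b,(444.66,183.34)))
print(proj(a,[.5011,-.3568,.153]))"
```

```text
t 2.6 pos [ 0.5452 -0.2369  0.2313] d cm [1.67 0.43 0.03] in goal axes [1.67 0.43 0.03] rot [-0.0001  0.0002 -0.0018] F [-0.31  0.19  0.65] op 1.0 ff 0.0 q [-0.58  0.11  1.78 -0.    1.25 -0.19]
2456 [420.48951547 140.12896987] (array([ 0.50360523, -0.34904333,  0.16582054]), np.float64(0.011016637825530457))
212 [412.84080189 152.08490566] (array([ 0.51410063, -0.3510859 ,  0.12463298]), np.float64(0.033774741093097284))
[424.68797481 143.83121249]
```

Request:
send_rows:
  series:
    - [[0.85, 0.22, 0, 0, 0, 0, 1], [0.85, 0.22, 1, 0, 0, 0, 1], [0, 0, 2, 0, 0, 0, 1], [0, 0, 2, 0, 0, 0, 1], [0, 0, 2, 0, 0, 0, 1], [0, 0, 2, 0, 0, 0, 1], [0, 0, 1.4, 0, 0, 0, 1], [0, 0, 0.7, 0, 0, 0, 1], [0, 0, 0, 0, 0, 0, 1], [0, 0, 0, 0, 0, 0, 1]]

```text
time: 3.95
eef_pos: [0.5569, -0.2221, 0.1213]
tcp_rot: [0.83, 0.558, 0.0, 0.001]
contact_force: [0.0, 0.2, 0.2]
opening: 1.001
finger_force: 0.0
```

```bash
python3 -c "
from h import *
goal([.5555,-.2231,.120],-.387)"
```

```text
t 3.95 pos [ 0.5569 -0.2221  0.1213] d cm [-0.15 -0.09  0.13] in goal axes [-0.15 -0.09  0.13] rot [0.0017 0.0003 0.    ] F [0.05 0.17 0.17] op 1.001 ff 0.0 q [-0.55  0.23  1.85  0.    1.05 -0.16]
```

Request:
send_rows:
  series:
    - [[-0.15, -0.1, 0, 0, 0, 0, 1], [0, 0, 0, 0, 0, 0, 0.2], [0, 0, 0, 0, 0, 0, -0.2], [0, 0, 0, 0, 0, 0, -1], [0, 0, 0, 0, 0, 0, -1], [0, 0, 0, 0, 0, 0, -1], [0, 0, 0, 0, 0, 0, -1], [0, 0, 0, 0, 0, 0, -1]]
  force: 60

```text
time: 4.95
eef_pos: [0.5551, -0.223, 0.1207]
tcp_rot: [0.83, 0.558, 0.0, 0.0]
contact_force: [-0.1, -0.1, 2.6]
opening: 0.342
finger_force: 59.8
```

```bash
python3 -c "
from h import *
goal([.5555,-.2231,.120],-.387)"
```

```text
t 4.95 pos [ 0.5551 -0.223   0.1207] d cm [-0.    0.04  0.07] in goal axes [-0.    0.04  0.07] rot [ 0.001   0.0002 -0.    ] F [-0.12 -0.08  2.58] op 0.342 ff 59.8 q [-0.55  0.23  1.86 -0.    1.05 -0.16]
```

Request:
send_rows:
  series:
    - [[0, 0, -0.4, 0, 0, 0, -1], [0, 0, -0.4, 0, 0, 0, -1], [0, 0, -0.4, 0, 0, 0, -1], [0, 0, 0, 0, 0, 0, -1], [0, 0, 0, 0, 0, 0, -1]]

```text
time: 5.58
eef_pos: [0.5547, -0.2227, 0.1322]
tcp_rot: [0.83, 0.558, -0.0, -0.0]
contact_force: [0.4, 0.0, -1.7]
opening: 0.345
finger_force: 59.6
```

```bash
python3 -c "
from h import *
goal([.5555,-.2231,.132],-.387)"
```

```text
t 5.575 pos [ 0.5547 -0.2227  0.1322] d cm [-0.01  0.09  0.02] in goal axes [-0.01  0.09  0.02] rot [-0.0003 -0.     -0.0001] F [ 0.39  0.03 -1.66] op 0.345 ff 59.6 q [-0.55  0.22  1.85 -0.    1.07 -0.16]
```

Request:
send_rows:
  series:
    - [[0, -0.7, 0, 0, 0, 0, -1], [0, -1.3, 0, 0, 0, 0, -1], [0, -1.3, 0, 0, 0, 0, -1], [0, -1.3, 0, 0, 0, 0, -1], [0, -1.3, 0, 0, 0, 0, -1], [0, -1.3, 0, 0, 0, 0, -1], [0, -1.3, 0, 0, 0, 0, -1], [0, -1.0, 0, 0, 0, 0, -1], [0, -0.5, 0, 0, 0, 0, -1], [0, 0, 0, 0, 0, 0, -1]]

```text
time: 6.82
eef_pos: [0.4621, -0.185, 0.1324]
tcp_rot: [0.83, 0.558, 0.0, 0.0]
contact_force: [-0.6, -0.4, -0.1]
opening: 0.341
finger_force: 59.5
```

```bash
python3 -c "
from h import *
goal([.493,.014,.200],.787)
d=cam('top','t2.png');i=cv2.imread('pics/t2.png');cv2.imwrite('pics/t2c.png',cv2.resize(i[130:270,270:460],None,fx=4,fy=4))"
```

```text
t 6.825 pos [ 0.4621 -0.185   0.1324] d cm [19.59 -4.65 -6.76] in goal axes [11.86 16.27 -6.76] rot [ 3.0000e-04  2.0000e-04 -1.1741e+00] F [-0.6  -0.38 -0.07] op 0.341 ff 59.5 q [-0.58  0.    2.09  0.    1.05 -0.2 ]
```

View pics/t2c.png

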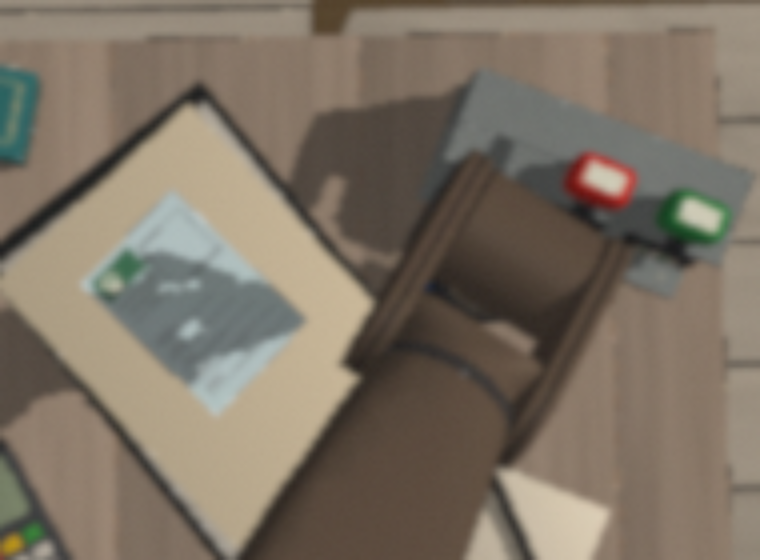

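The slot is empty and the red and green handles are undisturbed at crop (602,180) and (697,213). The held stamp is under the wrist near crop (440,290). Now I'll raise it and turn it to the card's yaw.

Request:
send_rows:
  series:
    - [[0, 0, -0.5, 0, 0, 0, -1], [0, 0, -0.5, 0, 0, -0.1, -1], [0, 0, -0.5, 0, 0, -0.16, -1], [0, 0, -0.5, 0, 0, -0.16, -1], [0, 0, -0.5, 0, 0, -0.16, -1], [0, 0, -0.5, 0, 0, -0.16, -1], [0, 0, 0, 0, 0, -0.16, -1], [0, 0, 0, 0, 0, -0.16, -1], [0, 0, 0, 0, 0, -0.114, -1], [0, 0, 0, 0, 0, 0, -1]]

```text
time: 8.12
eef_pos: [0.4626, -0.1852, 0.1627]
tcp_rot: [0.383, 0.924, -0.0, 0.0]
contact_force: [0.0, 0.4, -1.2]
opening: 0.341
finger_force: 59.4
```

Request:
send_rows:
  series:
    - [[0.7, 0.9, 0, 0, 0, 0, -1], [1.3, 1.8, 0, 0, 0, 0, -1], [1.6, 2.2, 0, 0, 0, 0, -1], [1.6, 2.2, 0, 0, 0, 0, -1], [1.6, 2.2, 0, 0, 0, 0, -1], [1.6, 2.2, 0, 0, 0, 0, -1], [1.4, 2.0, 0, 0, 0, 0, -1], [1.1, 1.5, 0, 0, 0, 0, -1], [0.9, 1.2, 0, 0, 0, 0, -1], [0, 0, 0, 0, 0, 0, -1]]

```text
time: 9.38
eef_pos: [0.493, 0.014, 0.1623]
tcp_rot: [0.381, 0.924, -0.0, -0.0]
contact_force: [0.1, -0.5, -1.6]
opening: 0.341
finger_force: 59.5
```

Request:
send_rows:
  series:
    - [[0, 0, 0, 0, 0, 0, -1], [0, 0, 0, 0, 0, 0, -1]]

```text
time: 9.62
eef_pos: [0.493, 0.0125, 0.1623]
tcp_rot: [0.382, 0.924, -0.0, 0.0]
contact_force: [0.1, 0.4, -1.8]
opening: 0.34
finger_force: 59.5
```

```bash
python3 -c "
from h import *
goal([.493,.014,.164],.787)
d=cam('scene','s3.png');b=cam('top','t3.png')
i=cv2.imread('pics/s3.png');j=cv2.imread('pics/t3.png')
cv2.imwrite('pics/st3.png',np.hstack([cv2.resize(i[120:290,240:420],(400,378)),cv2.resize(j[140:250,270:386],(400,378))]))
print(proj(d,[.493,.014,.005]),proj(b,[.493,.014,.005]),proj(d,[.493,.014,.0663]))"
```

```text
t 9.625 pos [0.493  0.0125 0.1623] d cm [ 0.11  0.11 -0.17] in goal axes [ 0.11  0.11 -0.17] rot [-0.0001  0.0001 -0.001 ] F [ 0.11  0.35 -1.85] op 0.34 ff 59.5 q [-0.18 -0.05  2.08 -0.    1.11 -0.97]
[314.75494494 231.46490988] [314.27723107 191.67449525] [314.62750709 211.82072279]
```

View pics/st3.png

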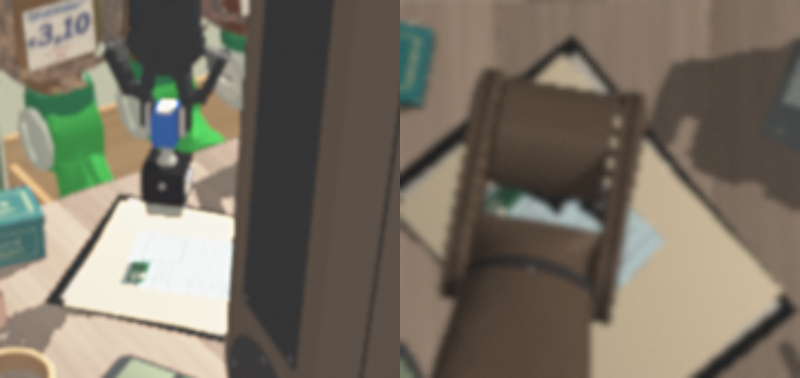

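The left view shows the stamp held upright over the card, label side towards the card's bottom. Its foot is at about (313,213) and the box at about (311,231) in the full scene picture. The top view is blocked by the wrist. Next I'll measure the box in the first scene picture and lower the stamp close to the paper.

Request:
send_rows:
  series:
    - [[0.1, 0.1, 0.5, 0, 0, 0, -1], [0, 0, 1, 0, 0, 0, -1], [0, 0, 1, 0, 0, 0, -1], [0, 0, 1, 0, 0, 0, -1], [0, 0, 0.8, 0, 0, 0, -1], [0, 0, 0.5, 0, 0, 0, -1], [0, 0, 0, 0, 0, 0, -1], [0, 0, 0, 0, 0, 0, -1]]

```text
time: 10.72
eef_pos: [0.4933, 0.0144, 0.1147]
tcp_rot: [0.382, 0.924, 0.0, 0.0]
contact_force: [-0.5, -0.7, -1.1]
opening: 0.339
finger_force: 59.5
```

```bash
cat > m3.py <<'E'
from h import *
goal([.493,.014,.1027],.787)
d=cam('scene','s4.png'); K=8
im=cv2.cvtColor(cv2.imread('pics/scene0.png'),cv2.COLOR_BGR2RGB)
big=cv2.resize(im,None,fx=K,fy=K,interpolation=cv2.INTER_CUBIC)
b=big.astype(int); m=((b[...,2]-b[...,0]>-4)&(b[...,1]>110)).astype(np.uint8)*255
print(im[240,325],im[255,285],im[238,312])
m=cv2.morphologyEx(m,cv2.MORPH_CLOSE,np.ones((31,31)))
r=np.zeros_like(m); r[214*K:262*K,282*K:375*K]=m[214*K:262*K,282*K:375*K]
c=max(cv2.findContours(r,0,2)[0],key=cv2.contourArea)
P=np.array([onz(d,*((p[0]+.5)/K-.5),.005) for p in c[::3]])
R=cv2.minAreaRect((P[:,:2]*1000).astype(np.float32)); print('scene card',R)
v=cv2.resize(cv2.imread('pics/s4.png')[185:255,280:380],None,fx=8,fy=8,interpolation=cv2.INTER_CUBIC)
cv2.imwrite('pics/s4c.png',v)
E
python3 m3.py
```

```text
t 10.725 pos [0.4933 0.0144 0.1147] d cm [-0.   -0.05  1.2 ] in goal axes [-0.   -0.05  1.2 ] rot [ 0.0004  0.0006 -0.    ] F [-0.5  -0.66 -1.07] op 0.339 ff 59.5 q [-0.18  0.02  2.11  0.    1.01 -0.96]
[243 246 245] [244 238 220] [237 242 240]
scene card ((450.6964416503906, 5.635063171386719), (150.5648956298828, 106.34295654296875), 45.12904357910156)
```

View pics/s4c.png

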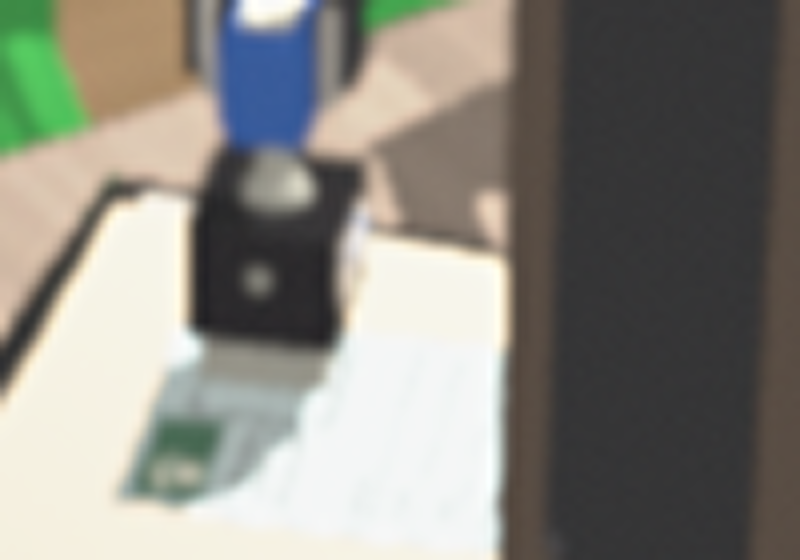

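The stamp hangs upright about 12 mm above the paper. The near lower edge of its housing runs from crop (195,332) to (335,345), so I'll check its offset from the TCP with that edge.

```bash
python3 - <<'E'
from h import *
s=ctrl.get_state(); p=s['eef_pos']; d=ctrl.read_camera('scene'); im=d['img']
y=.787; ex=np.array([np.cos(y),np.sin(y),0]); ey=np.array([-ex[1],ex[0],0])
g=cv2.cvtColor(im,cv2.COLOR_RGB2GRAY).astype(np.float32)
def edge(pts):  # max gradient of grey along samples
    uv=np.array([proj(d,q) for q in pts],np.float32)
    return cv2.remap(g,uv[None,:,0].copy(),uv[None,:,1].copy(),cv2.INTER_CUBIC)[0]
t=np.arange(-8,8.01,.25)
z=p[2]-.0977
A=[]
for k in np.linspace(-.015,.015,9):
    e=edge([np.r_[p[:2],z+.018]+ex*k+ey*(.025+a/1e3) for a in t]); e=cv2.GaussianBlur(e[None],(1,1),0)[0]
    A.append(e)
A=np.mean(A,0); gr=np.gradient(A); i=np.abs(gr).argmax(); print('near housing edge offset mm (stamp y)',t[i],A.round(0)[::4])
B=[]
for h in np.linspace(.025,.05,9):
    B.append(edge([np.r_[p[:2],z+h]-ex*(.025-a/1e3)*-1+ey*.025 for a in t]))
B=np.mean(B,0); print('far +x edge offset mm',t[np.abs(np.gradient(B)).argmax()],B.round(0)[::4])
print('box TCP residual'); goal([.4936,.0147,.1027],.787)
E
```

```text
near housing edge offset mm (stamp y) -0.25 [ 41.  42.  44.  49.  55.  62.  71.  80.  91. 101. 110. 118. 126. 133.
 138. 142. 144.]
far +x edge offset mm 1.25 [243. 244. 245. 246. 246. 250. 249. 230. 206. 168. 124.  89.  55.  41.
  38.  35.  39.]
box TCP residual
t 10.825 pos [0.4934 0.0144 0.1148] d cm [0.01 0.03 1.21] in goal axes [0.   0.03 1.21] rot [0.0006 0.0008 0.0001] F [ 0.9   0.62 -1.81] op 0.342 ff 59.5 q [-0.18  0.02  2.11  0.    1.01 -0.96]
```

Request:
send_rows:
  series:
    - [[0, 0, 0.4, 0, 0, 0, -1], [0, 0, 0.4, 0, 0, 0, -1], [0, 0, 0, 0, 0, 0, -1], [0, 0, 0, 0, 0, 0, -1]]

```text
time: 11.32
eef_pos: [0.493, 0.0144, 0.1063]
tcp_rot: [0.382, 0.924, -0.0, -0.0]
contact_force: [-0.3, 1.2, -2.1]
opening: 0.34
finger_force: 59.5
```

```bash
cat > m4.py <<'E'
from h import *
s=ctrl.get_state(); p=s['eef_pos']; d=cam('scene','s5.png'); im=d['img']
goal([.4936,.0147,.1027],.787)
y=.787; ex=np.array([np.cos(y),np.sin(y),0]); ey=np.array([-ex[1],ex[0],0])
t=np.arange(-10,10.01,.25); z=p[2]-.0977
def prof(f,ch):
    g=im[...,ch].astype(np.float32); o=[]
    for q in f:
        uv=np.array(q,np.float32); uv=np.array([proj(d,w) for w in uv],np.float32)
        o.append(cv2.remap(g,uv[None,:,0].copy(),uv[None,:,1].copy(),cv2.INTER_CUBIC)[0])
    return np.mean(o,0)
def half(A):  # sub-sample steepest point
    gr=np.abs(np.gradient(A)); i=gr.argmax(); k=slice(max(i-6,0),i+7); return (t[k]*gr[k]).sum()/gr[k].sum()
b=np.r_[p[:2],z]; Z=np.array([0,0,1.])
for nm,h0,h1,hx,hy in(('housing',.026,.056,.025,.025),('foot',.004,.014,.021,.021),('handle',.096,.120,.015,.022)):
    for sg in(1,-1):
        for c in(0,2): print(nm,'x edge',sg,'ch',c,half(prof([[b+Z*h+ex*(sg*hx+a/1e3)+ey*hy for a in t] for h in np.linspace(h0,h1,9)],c)).round(2))
for nm,h,hy in(('housing bottom',.018,.025),('foot bottom',0,.021)):
    for c in(0,2): A=prof([[b+Z*h+ex*k+ey*(hy+a/1e3) for a in t] for k in np.linspace(-.014,.014,9)],c); print(nm,'y',half(A).round(2),A.round(0)[::6])
v=cv2.resize(cv2.imread('pics/s5.png')[205:255,285:345],None,fx=12,fy=12,interpolation=cv2.INTER_CUBIC)
# overlay expected box (from the scene's own card fit) and foot outline
box=np.array([.4931,.0170,.005])
def poly(o,r,col):
    q=[(proj(d,o+ex*i*r+ey*j*r)-[285,205]+.5)*12-.5 for i,j in((1,1),(1,-1),(-1,-1),(-1,1))]
    cv2.polylines(v,[np.int32(np.round(q))],True,col,1)
poly(box,.022,(0,0,255)); poly(b,.021,(0,255,0)); cv2.imwrite('pics/s5c.png',v)
E
python3 m4.py
```

```text
t 11.375 pos [0.4931 0.0144 0.1064] d cm [-0.02  0.05  0.37] in goal axes [-0.02  0.05  0.37] rot [ 0.0001  0.0001 -0.    ] F [-0.81  0.48 -2.22] op 0.341 ff 59.5 q [-0.18  0.03  2.11  0.    1.   -0.96]
housing x edge 1 ch 0 -1.07
housing x edge 1 ch 2 -0.78
housing x edge -1 ch 0 0.52
housing x edge -1 ch 2 0.49
foot x edge 1 ch 0 9.5
foot x edge 1 ch 2 1.95
foot x edge -1 ch 0 -0.39
foot x edge -1 ch 2 -0.41
handle x edge 1 ch 0 -1.29
handle x edge 1 ch 2 4.73
handle x edge -1 ch 0 -1.24
handle x edge -1 ch 2 -3.44
housing bottom y -0.22 [ 42.  42.  44.  48.  57.  69.  83.  98. 113. 126. 136. 143. 147. 150.]
housing bottom y -0.21 [ 42.  42.  44.  48.  55.  65.  77.  91. 104. 115. 125. 131. 135. 137.]
foot bottom y 9.32 [150. 150. 150. 150. 150. 150. 151. 152. 152. 152. 152. 152. 153. 154.]
foot bottom y 0.25 [137. 137. 137. 137. 138. 140. 143. 147. 150. 152. 155. 157. 159. 162.]
```

View pics/s5c.png

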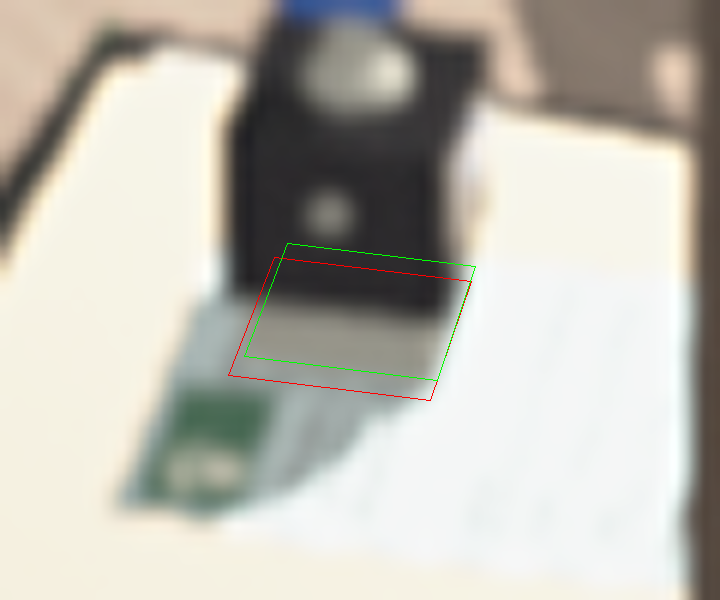

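The overlay puts the expected foot (green) within 0.3 mm of the seen stamp. The box from this camera's card fit (red) lies about 3 mm towards +y. I'll check the printed box lines directly in both first pictures.

```bash
python3 - <<'E'
from h import *
y=.787; ex=np.array([np.cos(y),np.sin(y),0]); ey=np.array([-ex[1],ex[0],0]); b=np.array([.4930,.0150,.005])
t=np.arange(-36,36.01,.25)
for n in('scene','top'):
    d=ctrl.read_camera(n); g=cv2.imread(f'pics/{n}0.png').min(2).astype(np.float32)
    for nm,e,o in(('x',ex,ey),('y',ey,ex)):
        A=[]
        for k in np.linspace(-.014,.014,15):
            uv=np.array([proj(d,b+e*a/1e3+o*k) for a in t],np.float32)
            A.append(cv2.remap(g,uv[None,:,0].copy(),uv[None,:,1].copy(),cv2.INTER_CUBIC)[0])
        A=np.mean(A,0); i=[k for k in range(2,len(t)-2) if A[k]==A[k-2:k+3].min()]
        print(n,nm,[(float(t[k]),round(float(A[k]))) for k in i],'max',A.max().round())
        # card edge: steepest outside
        gr=np.abs(np.gradient(A)); 
        for s in(-1,1):
            k=(t*s>25); print('   edge',s,t[k][gr[k].argmax()],gr[k].max().round(1))
E
```

```text
scene x [(-32.0, 244), (-20.75, 233), (-8.25, 244), (-6.25, 244), (-5.5, 244), (-1.25, 244), (3.5, 244), (11.0, 244), (14.5, 244), (24.25, 236), (33.0, 244)] max 244.0
   edge -1 -25.25 0.3
   edge 1 26.5 0.5
scene y [(-22.25, 238), (-0.5, 244)] max 244.0
   edge -1 -31.5 0.3
   edge 1 31.5 0.3
top x [(-23.25, 157), (-11.25, 177), (-0.75, 177), (3.5, 176), (9.5, 177), (21.75, 162)] max 177.0
   edge -1 -26.5 1.0
   edge 1 36.0 1.8
top y [(-22.75, 167), (-9.75, 176), (-1.75, 177), (2.75, 177), (8.5, 177), (34.75, 144)] max 180.0
   edge -1 -32.0 1.7
   edge 1 28.25 0.8
```

Request:
send_rows:
  series:
    - [[0.06, 0.15, 0, 0, 0, 0, -1], [0, 0, 0, 0, 0, 0, -1], [0, 0, 0, 0, 0, 0, -1]]

```text
time: 11.85
eef_pos: [0.4937, 0.016, 0.1063]
tcp_rot: [0.382, 0.924, -0.0, -0.0]
contact_force: [0.0, -0.0, -1.8]
opening: 0.342
finger_force: 59.5
```

```bash
python3 -c "
from h import *
for _ in range(4): goal([.4938,.0160,.0907],.787); ctrl.read_camera('top')"
```

```text
t 11.85 pos [0.4937 0.016  0.1063] d cm [-0.01  0.01  1.56] in goal axes [-0.01  0.01  1.56] rot [-0.     -0.      0.0001] F [ 0.01 -0.   -1.84] op 0.342 ff 59.5 q [-0.17  0.03  2.11 -0.    1.   -0.96]
t 11.9 pos [0.4937 0.016  0.1063] d cm [-0.01  0.01  1.56] in goal axes [-0.01  0.01  1.56] rot [-0.      0.      0.0001] F [ 0.46  0.56 -1.57] op 0.349 ff 59.5 q [-0.17  0.03  2.11 -0.    1.   -0.96]
t 11.95 pos [0.4937 0.0159 0.1063] d cm [-0.    0.01  1.56] in goal axes [-0.    0.01  1.56] rot [-0.  0.  0.] F [ 0.9  -0.13 -1.4 ] op 0.34 ff 59.5 q [-0.17  0.03  2.11 -0.    1.   -0.96]
t 12.0 pos [0.4937 0.0159 0.1063] d cm [-0.    0.01  1.56] in goal axes [-0.    0.01  1.56] rot [-0.  0.  0.] F [-0.91  0.33 -1.63] op 0.344 ff 59.5 q [-0.17  0.03  2.11 -0.    1.   -0.96]
```

Now press down gently.

Request:
send_rows:
  series:
    - [[0, 0, 0.2, 0, 0, 0, -1], [0, 0, 0.2, 0, 0, 0, -1], [0, 0, 0.2, 0, 0, 0, -1], [0, 0, 0, 0, 0, 0, -1], [0, 0, 0, 0, 0, 0, -1]]

```text
time: 12.68
eef_pos: [0.4938, 0.0159, 0.1007]
tcp_rot: [0.382, 0.924, -0.0, 0.0]
contact_force: [-1.1, -1.6, 2.2]
opening: 0.343
finger_force: 60.0
```

Request:
send_rows:
  series:
    - [[0, 0, 0.2, 0, 0, 0, -1], [0, 0, 0.2, 0, 0, 0, -1], [0, 0, 0.2, 0, 0, 0, -1], [0, 0, 0.1, 0, 0, 0, -1], [0, 0, 0, 0, 0, 0, -1], [0, 0, 0, 0, 0, 0, -1]]

```text
time: 13.42
eef_pos: [0.4939, 0.0159, 0.0937]
tcp_rot: [0.382, 0.924, -0.0, 0.0]
contact_force: [-2.3, -0.3, 5.2]
opening: 0.344
finger_force: 60.4
```

Request:
send_rows:
  series:
    - [[0, 0, 0.1, 0, 0, 0, -1], [0, 0, 0.1, 0, 0, 0, -1], [0, 0, 0, 0, 0, 0, -1], [0, 0, 0, 0, 0, 0, -1]]

```text
time: 13.92
eef_pos: [0.4939, 0.0158, 0.0919]
tcp_rot: [0.382, 0.924, -0.0, 0.0]
contact_force: [-3.7, 0.0, 6.4]
opening: 0.341
finger_force: 60.5
```

Request:
send_rows:
  series:
    - [[0, 0, 0.1, 0, 0, 0, -1], [0, 0, 0, 0, 0, 0, -1], [0, 0, 0, 0, 0, 0, -1]]

```text
time: 14.3
eef_pos: [0.4939, 0.0158, 0.091]
tcp_rot: [0.382, 0.924, -0.0, 0.0]
contact_force: [-3.3, -0.4, 8.2]
opening: 0.343
finger_force: 60.7
```

Request:
send_rows:
  series:
    - [[0, 0, 0.06, 0, 0, 0, -1], [0, 0, 0, 0, 0, 0, -1], [0, 0, 0, 0, 0, 0, -1]]

```text
time: 14.68
eef_pos: [0.4939, 0.0158, 0.0907]
tcp_rot: [0.382, 0.924, -0.0, -0.0]
contact_force: [-4.1, -0.2, 8.2]
opening: 0.341
finger_force: 61.0
```

Request:
send_rows:
  series:
    - [[0, 0, 0.06, 0, 0, 0, -1], [0, 0, 0, 0, 0, 0, -1], [0, 0, 0, 0, 0, 0, -1]]

```text
time: 15.05
eef_pos: [0.494, 0.0158, 0.0907]
tcp_rot: [0.382, 0.924, -0.0, -0.0]
contact_force: [-4.1, -0.6, 11.0]
opening: 0.343
finger_force: 61.3
```

```bash
python3 -c "
from h import *
F=[]
for _ in range(6): cam('top'); F.append(ctrl.get_state()['contact_force'])
print(np.mean(F,0)); goal([.4938,.0160,.0907],.787); print(ctrl.get_state()['wrist_torque'])"
```

```text
[-5.03918865  0.29277515 11.85043722]
t 15.35 pos [0.494  0.0158 0.0907] d cm [ 0.03 -0.   -0.  ] in goal axes [ 0.03 -0.   -0.  ] rot [-0.0005 -0.0001  0.0003] F [-5.35  0.34 11.75] op 0.344 ff 61.3 q [-0.17  0.06  2.12 -0.    0.97 -0.96]
[-0.02028689  1.11034297  0.03428033]
```

```bash
sed -i 's/s5/s6/g; s/t\[k\]\*gr/t[k]*gr/; s/z=p\[2\]-.0977/z=.005/' m4.py; sed -i "s/('housing',.026,.056/('housing',.014,.044/; s/bottom',.018/bottom',.006/" m4.py; python3 m4.py | grep housing
```

```text
housing x edge 1 ch 0 0.12
housing x edge 1 ch 2 0.2
housing x edge -1 ch 0 1.15
housing x edge -1 ch 2 -1.14
housing bottom y 0.03 [ 42.  42.  43.  47.  54.  65.  79.  94. 110. 123. 135. 143. 149. 151.]
housing bottom y 0.76 [ 43.  42.  43.  46.  52.  63.  75.  90. 106. 121. 134. 145. 152. 157.]
```

View pics/s6c.png

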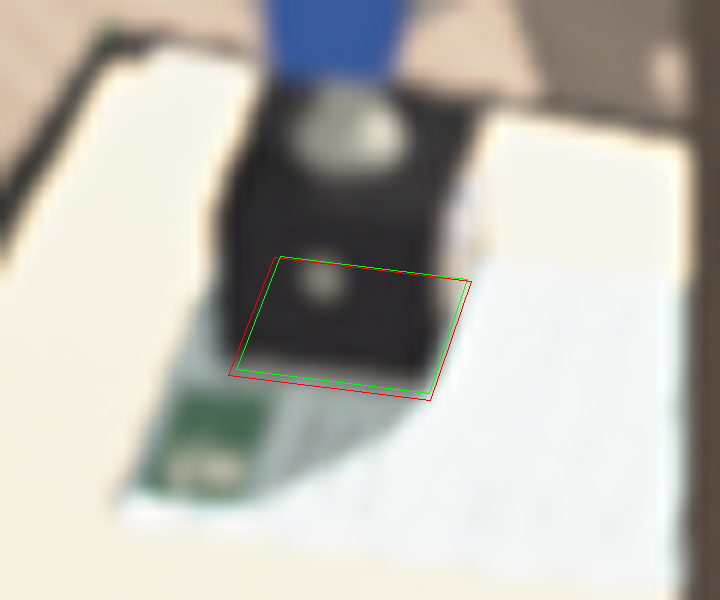

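The stamp stands upright and fully depressed. The foot outline (green) sits inside the box (red), and the housing edge is where a full 12 mm press puts it.

```bash
python3 -c "
from plant import ctrl
print(ctrl.sign_off())"
```

```text
the job is handed in; nothing more can be done
None
```

The job is handed in: the blue stamp is standing in the stamp box, pressed all the way down (about 13 N) and still held, centred to within about 1–2 mm by my camera estimates; red and green looked unmoved after the draw-out.

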